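# Park the stop jig's spring plunger and put the red setting block away

## Task

The red setting block is trapped in the stop jig by a leaning spring plunger. Pull the plunger's black T-knob out along its axis, twist it clockwise to its stop and let it settle in its rest notch, so that it stays retracted when you let go; then lift the red block out and lay it in the red slot of the rack, fully home on the slot's floor and the same way up as it was, lowering it rather than dropping it. Leave the plunger parked, and leave the blue block, glue bottle and sanding block where they are.

Things in the scene. Friction and masses are not known exactly. Their poses are not given: they have to be found in the camera images.
- jig: Fixed stop jig: plywood board 262 x 90 x 12 mm. Origin on the table, under the middle of the block bed; x along the bed, z up; the plunger stands at the -x end, on a grey bracket and steel collar (up to about 117 mm high). Its axis lies in the jig's x-z plane and leans 35 degrees from vertical, the knob end towards jig -x.
- bed_floor (a point): Centre of the jig's bed floor, 12 mm above the table, jig axes; the red block's origin starts here. Aluminium strips 8 mm high surround the block with 2 to 3 mm of play. The locked plunger's 12 mm nose stands over the step of the block's -x end; when parked it is clear of it and the block can be lifted straight up.
- knob_grip (a point): Point on the plunger's axis inside the black T-knob's bar, 11 mm below the bar's top. Frame moves with the knob: z out along the leaning axis (pull direction), y along the bar, x across it. Bar 70 mm long (y), 20 mm thick (x), 26 mm deep (z). Locked: 124 mm from the jig's origin towards jig -x, 124 mm above the table, and the 50 mm wide collar's top 26 mm below it along the axis.
- plunger (a joint): How far the plunger is pulled out along its axis, in m: 0 locked (home), 0.027 end of travel. A spring pushes it home: about 2.5 N at 0 and 9 N at 0.025. Its cross pin sits in a deep slot of the collar, so it cannot turn until pulled past 0.024; in the rest notch it sits at about 0.020.
- knob (a joint): Turn of the T-knob about the plunger axis, in rad, growing clockwise as seen from the knob end: 0 locked (bar level, across the jig), 1.32 at its stop. The rest notch, 4 mm deep, takes the pin at any turn above about 1.2; it then stays there when released. It turns easily (0.03 Nm).
- red_block: Loose light wooden setting block with a red band round its middle, starting in the jig's bed: 130 mm long (x), 36 mm wide (y), 50 mm high; the last 20 mm at either end are a step only 20 mm high. Symmetric end for end. Origin at the centre of its underside, z up. About 0.2 kg.
- slot_red: Fixed red slot (open tray) of the rack: outside 150 x 54 x 20 mm, inside 140 x 44 mm, floor 5 mm thick, walls rise 15 mm above the floor. Origin at the centre of its underside, which lies on the 12 mm rack board; x along the slot, z up. The block belongs with its length along x, either end first. Slots stand side by side, 84 mm between centres, in any colour order.
- slot_red_floor (a point): Centre of the red slot's inner floor, where the red block's origin belongs; same axes as the slot.
- slot_blue: The same slot in blue: home of the blue block, which lies in it.
- slot_yellow: The same slot in yellow, empty: not used.
- blue_block: Loose block like the red one but with a blue band, in the blue slot; to be left alone. Origin at the centre of its underside.
- glue: White glue bottle, 60 mm in diameter, 150 mm high, standing; to be left alone. Origin at the centre of its underside.
- sanding_block: Cork sanding block 120 x 65 x 34 mm with a green sole; to be left alone. Origin at the centre of its underside.
Not all that is in view belongs to the job. Leave any purple or white look-alike of the red_block alone.

How it is judged:
By the outcome, as a careful person would: the job done as asked, in the order asked, and still so for the second after the job is handed in, with the robot touching nothing.
It also fails if it takes over 59 s, if anything falls off the work surface, if the arm or the gripper's body presses on something with over 40 N, if the wrist force passes 120 N, or if a joint passes its speed limit or range.

## Robot

A 6-joint arm with a two-finger parallel gripper is mounted at the origin on the work surface. World frame = base frame: x ahead of the robot, y to its left, z up, the work surface at z = 0. Lengths are in m, angles in rad, forces in N, time in s.
With the tool pointing down it reaches from about 0.35 to 0.725 m from the base axis. Payload 4.3 kg.
Tool frame: the origin (TCP) lies at the centre of the arm's flange, where the gripper is bolted on; the fingertips stand 173 mm ahead of it and the grasp point (between the pads) lies 155 mm ahead of it; z points along the fingers, y is the line along which they close (so a half turn about z gives the same grasp; the last joint's range is limited). The gripper opens to 85 mm and grips with 20 to 120 N. Pads are 22 mm wide; open, the fingers measure 114 mm over their backs; the gripper's body (76 mm by 85 mm) begins 54 mm behind the grasp point. The pads swing forward as they close: fully open they stand 13 mm farther back than shut.
Start: joints at [-1.26, 0.377, 0.081, 1.274, 0, 1.46], TCP at [0.235, -0.525, 0.405] pointing down, gripper open.
Joint ranges: [-2.72, 2.72], [-0.84, 1.66], [-1.02, 1.22], [-1.77, 2.12], [-1.37, 1.28], [-3.14, 3.14]. Speed limits (rad/s): [2.57, 2.57, 3.14, 3.14, 3.14, 3.14].

## Interface

Orientations are given as a rotation vector (axis times angle).
In Python, from plant import r gives the robot as it stands. The module is installed in compiled form; this text tells all that it offers.
- The arm moves only by the shell command python3 -m creep 'ROWS' [FORCE]. ROWS is JSON, one flat list of numbers, 7 for each row, row after row: the shift along the tool's x, y, z in cm, then the turn, a rotation vector about the tool's x, y, z in degrees, then the closure in counts, from 0 (fully open) to 255 (shut). In form: [x, y, z, rx, ry, rz, gripper, x, y, z, rx, ry, rz, gripper, ...]. A call has 1 to 8 rows; each row is the pose to reach, as a shift and turn from the pose commanded when the call began, along the tool's axes at that moment; what a row does not reach only later rows make up. A row lasts 1/8 s, in which the tool goes at most 62.5 mm and 10.7 degrees, less where a joint would pass 70% of its speed; a pose out of reach is approached as far as the arm can. A call with a gripper value outside its range is refused whole. The fingers move at their own pace and stop on an object; FORCE is the grip in N (left out, the last holds). Time passes only in rows, so rows that repeat a pose let the fingers close. It gives the time, the measured TCP pose, the force, the opening and the grip force at its end, in the units of the state.
- r.read_state(): the state, without advancing time (a new reading comes with each control period).
- r.capture(name): name is "scene" or "top" or "wrist"; returns a dict with "color" (420x560x3 uint8, blue, green, red), "mtx" (3x3 intrinsics, pixels), "k1" (the pictures are not rectified: a ray, as slopes to the right and down, at radius r is drawn at 1 + k1 r^2 times it, then the intrinsics apply), "R" (3x3) and "t" (3): a world point X has camera coordinates R X + t. Camera axes: x right, y down, z forward; pixel columns grow to the right and rows downward; lengths in m; the calibration is good to about 2 mm. A picture is of the moment at which its call begins. There is no depth.
- r.hand_in(): hands the job in; it is judged then, once.
The state is a dict: "time": time; "joint_pos": joint angles; "qvel": joint speeds; "tau": joint torques, N m; "eef_pos": TCP position; "eef_rot": TCP orientation; "contact_force": force on the tool from outside, world axes, zero at the start; "ft_torque": the same for the moment, N m; "opening": finger opening in m; "grasp_force": force on a finger pad.
Only numpy, scipy, OpenCV 4.12 (cv2) and the standard library are available. Lean on these libraries where they do the work, as an engineer would, in place of code of your own. Each camera call takes 0.05 s, during which the arm holds its last target. There are 200 camera calls.

## Working session

There is one attempt and no reset: what is moved stays moved. The work goes in short steps, Python scripts to look and compute and a shell command to move; the robot and the scene stay as the last step left them, time stands still between calls to the robot, and variables do not carry over. Pictures are saved under pics/ and viewed, at most 10 in all, crops included, and the job is handed in when it is done.

```bash
mkdir -p pics; cat > h.py <<'E'
import numpy as np, cv2, json
from plant import r
from scipy.spatial.transform import Rotation as Ro
def cap(n):
    c=r.capture(n); return {k:(np.array(v) if k!='k1' else v) for k,v in c.items() if k in('color','mtx','k1','R','t')}
def ray(c,px):
    d=np.array([c['k1'],0,0,0,0],float)
    # model: distorted = (1+k1 r^2)*undistorted, same as OpenCV
    p=cv2.undistortPoints(np.array(px,float).reshape(-1,1,2),c['mtx'],d,None,None).reshape(-1,2)
    v=np.c_[p,np.ones(len(p))]@c['R']; o=-c['R'].T@c['t']
    return o,v
def plane(c,px,z):
    o,v=ray(c,px); return o+v*((z-o[2])/v[:,2])[:,None]
def proj(c,X):
    X=np.atleast_2d(np.array(X,float))
    return cv2.projectPoints(X,cv2.Rodrigues(c['R'])[0],c['t'],c['mtx'],np.array([c['k1'],0,0,0,0],float))[0].reshape(-1,2)
def pose():
    s=r.read_state(); return np.array(s['eef_pos']),Ro.from_rotvec(s['eef_rot'])
E
python3 - <<'E'
from h import *
import pickle
cs={n:cap(n) for n in('scene','top')}
pickle.dump(cs,open('c0.pkl','wb'))
for n,c in cs.items(): cv2.imwrite(f'pics/{n}0.png',c['color']); print(n,c['k1'],-c['R'].T@c['t'])
s=r.read_state();print(s['eef_pos'],s['eef_rot'],s['time'],s['opening'])
E
```

```text
scene -0.03203464357156009 [0.94234255 0.33148654 0.9418987 ]
top -0.14875494818757196 [ 0.46312194 -0.01856284  1.36170263]
[ 0.23481197 -0.52460886  0.40387512] [-3.07061800e+00 -6.55763722e-01  2.80386085e-04] 0.1 0.08561467592263473
```

View pics/top0.png

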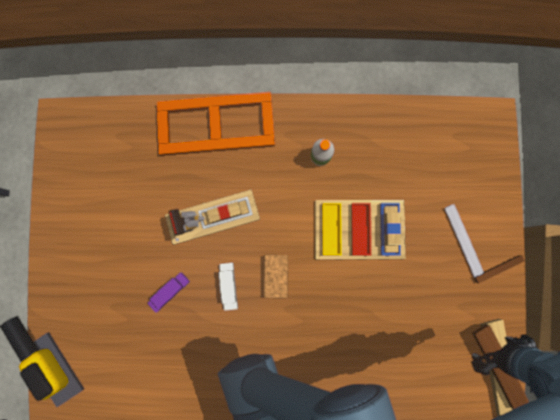

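View pics/scene0.png

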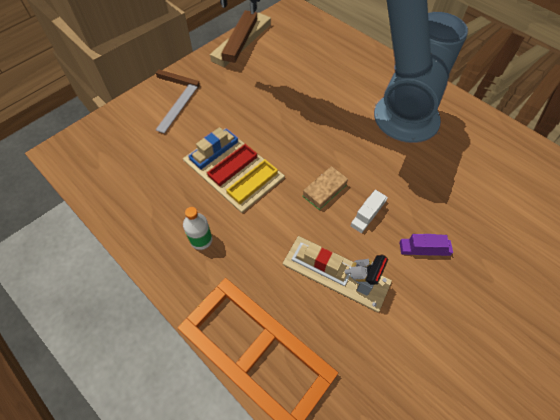

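The top view shows the jig at (212,216), with its plunger at the left end, and the rack at (360,230), its red slot in the middle at (361,229). The candidates are the red-banded block in the jig (224,212), the purple block (168,292), the white block (228,287) and the blue block (393,229). Only the first has a red band and lies in the jig, so it is the one meant. I'll confirm it in a crop and measure.

```bash
python3 - <<'E'
from h import *
import pickle
cs=pickle.load(open('c0.pkl','rb')); c=cs['top']; im=c['color']; hsv=cv2.cvtColor(im,cv2.COLOR_BGR2HSV)
red=(((hsv[...,0]<6)|(hsv[...,0]>174))&(hsv[...,1]>170)&(hsv[...,2]>70)).astype(np.uint8)
n,l,st,ce=cv2.connectedComponentsWithStats(red)
for i in range(1,n):
    if st[i,4]>15:
        ct=np.argwhere(l==i)[:,::-1].astype(np.float32); print(st[i],ce[i],cv2.minAreaRect(ct))
        for z in(.032,.062): print(z,plane(c,ce[i],z))
# plywood boards
for name,(x0,y0,x1,y1) in dict(jig=(155,180,270,250),rack=(305,190,415,270)).items():
    sub=hsv[y0:y1,x0:x1]; print(name,[hsv[y,x].tolist() for y,x in((232,190),(208,256),(254,340),(238,180))])
A=cv2.resize(im[175:255,150:270],None,fx=4.5,fy=4.5,interpolation=cv2.INTER_CUBIC)
s=cs['scene']['color'];B=cv2.resize(s[225:315,275:405],(540,374),interpolation=cv2.INTER_CUBIC)
A=A[:,:540]; A=A if A.shape[1]==540 else A
cv2.imwrite('pics/crop0.png',cv2.resize(np.vstack([A,B]),None,fx=.8,fy=.8))
E
```

```text
[352 204  18  51 711] [359.7257384 229.7862166] ((360.5, 229.0), (50.0, 17.0), 90.0)
0.032 [[ 0.53513578 -0.24050673  0.032     ]]
0.062 [[ 0.53351105 -0.23549936  0.062     ]]
[218 206  11  13  97] [223.40206186 212.01030928] ((223.2941436767578, 212.17649841308594), (11.641709327697754, 8.246211051940918), 75.96376037597656)
0.032 [[0.58562836 0.14651559 0.032     ]]
0.062 [[0.58286444 0.14279118 0.062     ]]
[170 213   7  21  27] [172.77777778 222.85185185] ((172.8307647705078, 223.04617309570312), (20.873977661132812, 1.227880835533142), 74.74488067626953)
0.032 [[0.55445656 0.29151639 0.032     ]]
0.062 [[0.55239592 0.28452056 0.062     ]]
jig [[18, 110, 201], [18, 118, 194], [25, 255, 219], [19, 109, 219]]
rack [[18, 110, 201], [18, 118, 194], [25, 255, 219], [19, 109, 219]]
```

View pics/crop0.png

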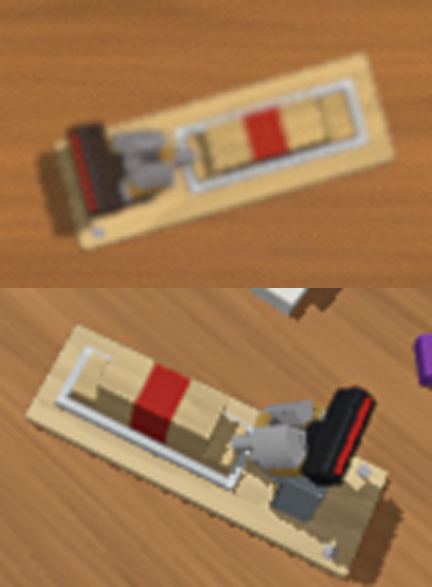

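The crop confirms the banded block in the jig at (224,212). The black bar crosses the jig at its left end, at about (175,222), with a red stripe on it.

```bash
python3 - <<'E'
from h import *
import pickle
cs=pickle.load(open('c0.pkl','rb'))
def rect(c,m,z,roi):
    x0,y0,x1,y1=roi; mm=np.zeros_like(m); mm[y0:y1,x0:x1]=m[y0:y1,x0:x1]
    n,l,st,ce=cv2.connectedComponentsWithStats(mm); 
    P=np.argwhere(l==1+np.argmax(st[1:,4]))[:,::-1]
    w=plane(c,P,z)[:,:2]; print(len(P),cv2.minAreaRect((w*1000).astype(np.float32)))
for k,rois in dict(top=dict(jig=(155,180,270,250),rack=(305,190,415,270),slot=(340,195,378,262)),scene=dict(jig=(270,225,405,315),rack=(170,110,300,215),slot=(200,140,262,190))).items():
    c=cs[k];h=cv2.cvtColor(c['color'],cv2.COLOR_BGR2HSV);H,S,V=h[...,0],h[...,1],h[...,2]
    ply=((H>13)&(H<26)&(S<150)&(V>150)).astype(np.uint8); red=(((H<6)|(H>174))&(S>150)&(V>60)).astype(np.uint8)
    print(k); rect(c,ply,.012,rois['jig']); rect(c,ply,.012,rois['rack']); rect(c,red,.032,rois['slot'])
    mm=red.copy()
    a={'top':(215,203,232,222),'scene':(310,245,335,275)}[k]
    P=np.argwhere(mm[a[1]:a[3],a[0]:a[2]])[:,::-1]+a[:2]; 
    print('band',plane(c,P.mean(0),.062)*1000, 'hull rect',cv2.minAreaRect((plane(c,P,.062)[:,:2]*1000).astype(np.float32)))
    a={'top':(165,208,182,240),'scene':(360,250,392,295)}[k]
    P=np.argwhere(mm[a[1]:a[3],a[0]:a[2]])[:,::-1]+a[:2]; o,v=ray(c,P.mean(0)); print('stripe',P.mean(0),o.tolist(),v[0].tolist())
    if k=='top': S0=(o,v[0])
    else:
        o1,d1=S0;o2,d2=o,v[0]; A=np.c_[d1,-d2]; q=np.linalg.lstsq(A,o2-o1,rcond=None)[0]; print('stripe 3D',o1+d1*q[0],o2+d2*q[1])
E
```

```text
top
1995 ((573.8040161132812, 182.91363525390625), (96.69571685791016, 267.90692138671875), 16.200796127319336)
2288 ((538.4395141601562, -246.73658752441406), (174.1458282470703, 263.3544921875), 0.08267679065465927)
711 ((537.59716796875, -242.75808715820312), (48.5726432800293, 142.27978515625), 89.34551239013672)
band [[582.86560864 142.75274096  62.        ]] hull rect ((582.4555053710938, 143.11778259277344), (34.01010513305664, 22.974565505981445), 14.671268463134766)
stripe [172.82857143 222.62857143] [0.4631219440150716, -0.018562835594670278, 1.361702628718135] [0.06901130017854507, 0.23256466494339692, -0.9977297324179558]
scene
9129 ((556.3213500976562, 184.8460693359375), (240.45555114746094, 359.8898620605469), 44.74245834350586)
9643 ((514.81005859375, -267.05322265625), (387.5503234863281, 405.21044921875), 44.82401657104492)
895 ((540.408447265625, -238.01565551757812), (60.87791061401367, 152.18731689453125), 89.98892211914062)
band [[592.81423709 147.48167504  62.        ]] hull rect ((592.756591796875, 146.86175537109375), (55.60029983520508, 29.507617950439453), 21.490665435791016)
stripe [380.73333333 268.61333333] [0.9423425498872011, 0.33148654186399934, 0.941898702633068] [-0.45762694387131475, -0.07239279179797109, -0.9381300816238395]
stripe 3D [0.5481508  0.26798019 0.1323994 ] [0.54756285 0.26903566 0.13260476]
```

```bash
cat >> h.py <<'E'
a=np.radians(15.5); jx=np.array([np.sin(a),-np.cos(a),0]); jy=np.array([np.cos(a),np.sin(a),0]); ez=np.array([0,0,1.])
ax=-np.sin(np.radians(35))*jx+np.cos(np.radians(35))*ez
stripe=np.array([.5479,.2685,.1325]); grip=stripe-.011*ax
def RK(tw=0): # tool orientation at knob
    R=Ro.from_matrix(np.c_[-jy,np.cross(-ax,-jy),-ax]); return R*Ro.from_rotvec([0,0,tw],degrees=True)
def down(yaw): # tool down, tool x at world yaw deg
    y=np.radians(yaw);x=np.array([np.cos(y),np.sin(y),0]);return Ro.from_matrix(np.c_[x,np.cross(-ez,x),-ez])
def rel(p,R,p0=None,R0=None):
    if p0 is None: p0,R0=pose()
    s=R0.inv().apply(np.array(p)-p0)*100; t=(R0.inv()*R).as_rotvec(degrees=True)
    print(np.round(s,2),np.round(t,1)); return p0+R0.apply(s/100),R
E
python3 - <<'E'
from h import *
print(grip)
a1=rel([.47,-.05,.43],down(100))
a2=rel([.50,.30,.43],down(-164.5),*a1)
a3=rel(grip+.255*ax,RK(),*a2)
E
```

```text
[0.5495861  0.26242013 0.12348933]
[ 40.85 -33.72  -2.55] [ -0.1  -0.1 -75.9]
[33.95  9.03  0.  ] [  0.    0.  -95.5]
[-3.77  9.68  9.76] [35.  0.  0.]
```

```bash
python3 -m creep '[41,-34,-2.5,0,0,-76,0,41,-34,-2.5,0,0,-76,0,41,-34,-2.5,0,0,-76,0,41,-34,-2.5,0,0,-76,0,41,-34,-2.5,0,0,-76,0,41,-34,-2.5,0,0,-76,0,41,-34,-2.5,0,0,-76,0,41,-34,-2.5,0,0,-76,0]'
python3 - <<'E'
from h import *
a2=rel([.50,.30,.43],down(-164.5))
E
```

```text
time: 1.1
eef_pos: [0.456, -0.0748, 0.428]
eef_rot: [2.016, 2.41, -0.0]
contact_force: [0.4, 0.1, 0.1]
opening: 0.0852
grasp_force: 0.0
[36.11 10.96 -0.21] [ -0.   -0.  -95.3]
```

```bash
python3 -m creep '[34,9,0,0,0,-95,0,34,9,0,0,0,-95,0,34,9,0,0,0,-95,0,34,9,0,0,0,-95,0,34,9,0,0,0,-95,0,34,9,0,0,0,-95,0,34,9,0,0,0,-95,0,34,9,0,0,0,-95,0]'
python3 - <<'E'
from h import *
a2=rel(grip+.255*ax,RK()); print(r.read_state()['joint_pos'])
E
```

```text
time: 2.1
eef_pos: [0.4842, 0.2745, 0.4273]
eef_rot: [0.178, -3.135, 0.001]
contact_force: [0.3, -0.2, 0.1]
opening: 0.085
grasp_force: 0.0
[-4.08 12.51  9.48] [34.9 -2.8 -8.7]
[ 4.01856296e-01  3.35655990e-01  7.88349550e-02  1.31553086e+00
 -1.94319406e-04  2.88408295e-01]
```

```bash
python3 -m creep '[-4,12,9.5,35,-2.8,-8.7,0,-4,12,9.5,35,-2.8,-8.7,0,-4,12,9.5,35,-2.8,-8.7,0,-4,12,9.5,35,-2.8,-8.7,0,-4,12,9.5,35,-2.8,-8.7,0,-4,12,9.5,35,-2.8,-8.7,0]'
python3 - <<'E'
from h import *
import pickle
a2=rel(grip+.255*ax,RK()); print(r.read_state()['joint_pos'])
c=cap('wrist'); pickle.dump(c,open('w1.pkl','wb')); im=c['color'].copy()
p=proj(c,[stripe+.035*jy,stripe-.035*jy,grip]); print(p)
for q in p: cv2.circle(im,tuple(int(v) for v in q),3,(0,255,0),1)
cv2.imwrite('pics/w1.png',im)
E
```

```text
time: 2.85
eef_pos: [0.5118, 0.3969, 0.3336]
eef_rot: [-0.381, 2.897, -0.913]
contact_force: [0.8, -0.2, -0.1]
opening: 0.0854
grasp_force: 0.0
[-0.04  0.61 -0.28] [ 0.  -0.2 -0.5]
[ 0.67344404  0.72299989  0.39699378  1.51636457 -0.55419199  0.48988171]
[[287.07343969 267.48737172]
 [286.98512716 170.09033557]
 [286.67044342 216.12348257]]
```

View pics/w1.png

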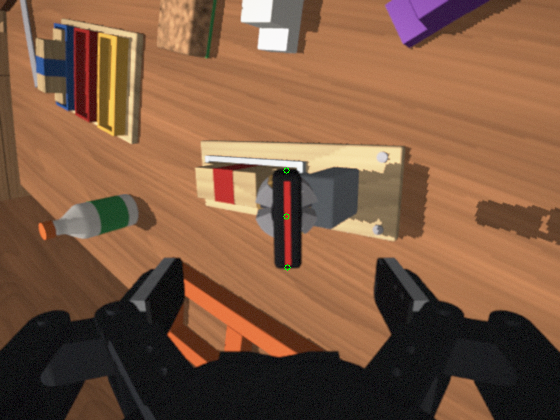

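The wrist view shows the bar with its stripe running from (287,170) to (287,268), exactly where I projected it, and the fingers close across it. Approaching now.

```bash
python3 -m creep '[0,0.6,5,0,0,-0.5,0,0,0.6,9.6,0,0,-0.5,0,0,0.6,9.6,0,0,-0.5,0,0,0.6,9.6,0,0,-0.5,0]'
python3 - <<'E'
from h import *
import pickle
a2=rel(grip+.155*ax,RK()); print(r.read_state()['contact_force'])
E
```

```text
time: 3.4
eef_pos: [0.5253, 0.3488, 0.2531]
eef_rot: [-0.393, 2.896, -0.914]
contact_force: [0.3, 0.6, 0.6]
opening: 0.0855
grasp_force: 0.0
[-0.04  0.09  0.27] [-0.  -0.1 -0. ]
[0.30920956 0.61656466 0.60773542]
```

```bash
python3 -m creep '[0,0.1,0.1,0,0,0,255,0,0.1,0.1,0,0,0,255,0,0.1,0.1,0,0,0,255,0,0.1,0.1,0,0,0,255,0,0.1,0.1,0,0,0,255,0,0.1,0.1,0,0,0,255]' 60
```

```text
time: 4.15
eef_pos: [0.5249, 0.349, 0.251]
eef_rot: [-0.395, 2.895, -0.918]
contact_force: [-1.1, -0.2, 5.3]
opening: 0.0195
grasp_force: 58.5
```

```bash
python3 -m creep '[0,0,-0.8,0,0,0,255,0,0,-1.6,0,0,0,255,0,0,-2.3,0,0,0,255,0,0,-2.6,0,0,0,255,0,0,-2.6,0,0,0,255,0,0,-2.6,0,0,0,255]'
python3 - <<'E'
from h import *
p,R=pose(); print((p-np.array([.5249,.349,.251]))@ax, R.inv().apply(r.read_state()['contact_force']))
rel(p,RK(),p,R)
E
```

```text
time: 4.9
eef_pos: [0.5212, 0.3622, 0.2698]
eef_rot: [-0.394, 2.897, -0.922]
contact_force: [5.2, -7.1, -6.2]
opening: 0.0195
grasp_force: 59.0
0.023275132130092777 [-3.1430387  -3.12476651  9.81747756]
[0. 0. 0.] [-0.3 -0.3  0.1]
```

```bash
python3 -m creep '[0,0,-0.2,0,0,0,255,0,0,-0.2,0,0,0,255,0,0,-0.2,0,0,0,255]'
python3 - <<'E'
from h import *
p,R=pose(); print((p-np.array([.5249,.349,.251]))@ax, R.inv().apply(r.read_state()['contact_force']))
E
```

```text
time: 5.28
eef_pos: [0.5209, 0.3632, 0.2713]
eef_rot: [-0.394, 2.897, -0.922]
contact_force: [4.7, -6.9, -5.4]
opening: 0.0193
grasp_force: 59.0
0.0251187343462964 [-2.69989915 -3.34390986  9.01283757]
```

```bash
python3 -m creep '[0,0,-0.05,0,0,8,255,0,0,-0.05,0,0,16,255,0,0,-0.05,0,0,24,255,0,0,-0.05,0,0,24,255]'
python3 - <<'E'
from h import *
p,R=pose(); s=r.read_state();print((p-np.array([.5249,.349,.251]))@ax, R.inv().apply(s['contact_force']),R.inv().apply(s['ft_torque']))
rel(p,RK(75.6))
E
```

```text
time: 5.78
eef_pos: [0.5209, 0.3641, 0.2714]
eef_rot: [0.21, 2.811, -0.843]
contact_force: [4.5, -4.7, -8.3]
opening: 0.0191
grasp_force: 60.4
0.025618014335025106 [-2.86490516  1.39013237 10.09829804] [-0.79057214 -0.46015658  0.0317886 ]
[0. 0. 0.] [-0.4 -0.1 51.6]
```

```bash
python3 -m creep '[0,0,0,0,0,9,255,0,0,0,0,0,18,255,0,0,0,0,0,27,255,0,0,0,0,0,36,255,0,0,0,0,0,44,255,0,0,0,0,0,51,255,0,0,0,0,0,51,255]'
python3 - <<'E'
from h import *
p,R=pose(); s=r.read_state();print((p-np.array([.5249,.349,.251]))@ax, R.inv().apply(s['contact_force']),R.inv().apply(s['ft_torque']))
rel(p,RK(75.6)); print(s['joint_pos'])
E
```

```text
time: 6.65
eef_pos: [0.5218, 0.3654, 0.2716]
eef_rot: [1.316, 2.298, -0.589]
contact_force: [8.3, -0.6, -10.3]
opening: 0.0194
grasp_force: 62.9
0.026417640416832706 [1.46905808 8.54366733 9.99829192] [-2.15030425  0.81879663 -0.01226164]
[0. 0. 0.] [-0.1 -0.   0.5]
[ 0.62716554  0.71296635  0.21816021  1.31790487 -0.56642407  1.73818875]
```

```bash
python3 -m creep '[0,0,0,0,0,1,255,0,0,0.2,0,0,1,255,0,0,0.4,0,0,1,255,0,0,0.6,0,0,1,255,0,0,0.7,0,0,1,255,0,0,0.7,0,0,1,255]'
python3 - <<'E'
from h import *
p,R=pose(); s=r.read_state();print((p-np.array([.5249,.349,.251]))@ax, R.inv().apply(s['contact_force']),R.inv().apply(s['ft_torque']))
rel(p,RK(75.6))
E
```

```text
time: 7.4
eef_pos: [0.5228, 0.3618, 0.2664]
eef_rot: [1.333, 2.285, -0.583]
contact_force: [7.0, -0.2, -7.6]
opening: 0.0191
grasp_force: 63.8
0.02004090087347554 [0.94979654 7.14562965 7.44717516] [-2.11149449  0.9490937  -0.22141512]
[0. 0. 0.] [-0.1 -0.1 -0.4]
```

```bash
python3 -m creep '[0,0,0.15,0,0,0,255,0,0,0.25,0,0,0,255,0,0,0.25,0,0,0,255]'
python3 - <<'E'
from h import *
p,R=pose(); s=r.read_state();print((p-np.array([.5249,.349,.251]))@ax, R.inv().apply(s['contact_force']),R.inv().apply(s['ft_torque']))
E
```

```text
time: 7.78
eef_pos: [0.5228, 0.3613, 0.266]
eef_rot: [1.333, 2.286, -0.579]
contact_force: [3.0, 4.0, -0.8]
opening: 0.0194
grasp_force: 63.5
0.019431190417455918 [ 1.90324796  4.50976208 -1.12843969] [-1.39742781  0.94912871 -0.14630933]
```

```bash
python3 -m creep '[0,0,0,0,0,0,0,0,0,0,0,0,0,0,0,0,0,0,0,0,0,0,0,0,0,0,0,0,0,0,-4,0,0,0,0,0,0,-10,0,0,0,0,0,0,-14,0,0,0,0,0,0,-14,0,0,0,0]'
python3 - <<'E'
from h import *
import pickle
cs={n:cap(n) for n in('scene','top','wrist')}; pickle.dump(cs,open('c2.pkl','wb'))
# nominal knob parked
A=cv2.resize(cs['scene']['color'][205:325,265:425],(560,420),interpolation=cv2.INTER_CUBIC)
cv2.imwrite('pics/p2.png',cv2.resize(np.hstack([A,cs['wrist']['color']]),(800,300)))
E
```

```text
time: 8.78
eef_pos: [0.5006, 0.439, 0.3826]
eef_rot: [1.331, 2.285, -0.579]
contact_force: [0.5, 0.3, 0.7]
opening: 0.0851
grasp_force: 0.0
```

View pics/p2.png

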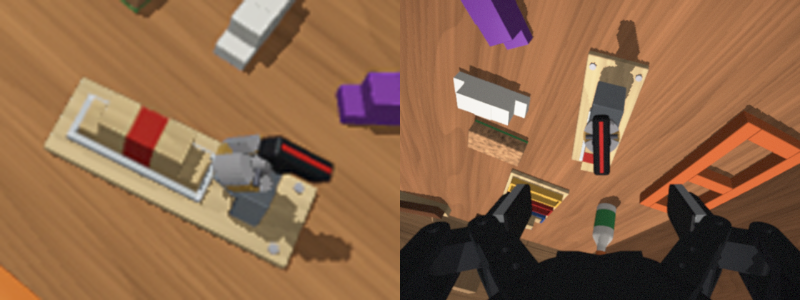

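The plunger is parked: the bar now lies along the jig, its knob at about (290,155) in the left view, and it is free of the gripper. Next I go above the red block.

```bash
python3 - <<'E'
from h import *
rel([.583,.143,.37],down(105.5))
E
```

```text
[-23.75  -5.82  18.24] [-4.6 34.9 13.6]
```

```bash
python3 -m creep '[-23.7,-5.8,18.2,-4.6,34.9,13.6,0,-23.7,-5.8,18.2,-4.6,34.9,13.6,0,-23.7,-5.8,18.2,-4.6,34.9,13.6,0,-23.7,-5.8,18.2,-4.6,34.9,13.6,0,-23.7,-5.8,18.2,-4.6,34.9,13.6,0,-23.7,-5.8,18.2,-4.6,34.9,13.6,0,-23.7,-5.8,18.2,-4.6,34.9,13.6,0]'
python3 - <<'E'
from h import *
import pickle
c=cap('wrist'); pickle.dump(c,open('w3.pkl','wb')); im=c['color'].copy()
h=cv2.cvtColor(im,cv2.COLOR_BGR2HSV); red=(((h[...,0]<6)|(h[...,0]>174))&(h[...,1]>150)&(h[...,2]>60)).astype(np.uint8)
n,l,st,ce=cv2.connectedComponentsWithStats(red)
for i in range(1,n):
    if st[i,4]>80:
        P=np.argwhere(l==i)[:,::-1]; print(st[i],ce[i],plane(c,ce[i],.062),cv2.minAreaRect((plane(c,P,.062)[:,:2]*1000).astype(np.float32)))
p=proj(c,[[.583,.143,.062]]+[np.array([.583,.143,.062])+s*.045*jx+t*.018*jy for s in(-1,1) for t in(-1,1)])
for q in p: cv2.circle(im,tuple(int(v) for v in q),3,(0,255,0),1)
cv2.imwrite('pics/w3.png',im); print(pose()[0])
E
```

```text
time: 9.8
eef_pos: [0.5822, 0.1436, 0.3698]
eef_rot: [-1.902, -2.498, 0.0]
contact_force: [0.2, 0.7, -0.3]
opening: 0.0855
grasp_force: 0.0
[289   0  15  17 155] [296.00645161   7.61935484] [[0.55470411 0.29294003 0.062     ]] ((554.6104736328125, 293.1512451171875), (6.719601631164551, 14.059191703796387), 39.8537483215332)
[ 263  182   40   32 1262] [282.77812995 197.40015848] [[0.5856971  0.14396812 0.062     ]] ((585.6801147460938, 143.6792449951172), (34.62031555175781, 28.187522888183594), 15.48354721069336)
[0.582239   0.14447177 0.37013653]
```

View pics/w3.png

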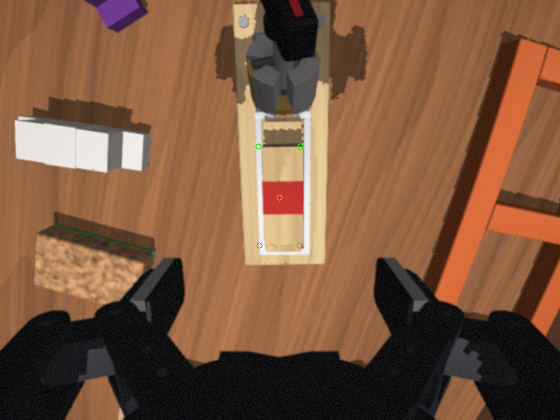

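The wrist view shows the red band centred at (283,197), which puts the block at (0.5857, 0.1440) with a yaw of 15.5°, and the nose is clear of it. I'm descending.

```bash
python3 - <<'E'
from h import *
rel([.5857,.144,.200],down(105.5))
E
```

```text
[-0.16  0.33 17.01] [-0.  -0.1  0. ]
```

```bash
python3 -m creep '[-0.15,0.3,6,0,0,0,0,-0.15,0.3,11,0,0,0,0,-0.15,0.3,14,0,0,0,0,-0.15,0.3,16,0,0,0,0,-0.15,0.3,17,0,0,0,0,-0.15,0.3,17,0,0,0,0]'
python3 - <<'E'
from h import *
rel([.5857,.144,.200],down(105.5))
E
```

```text
time: 10.6
eef_pos: [0.5858, 0.1446, 0.2006]
eef_rot: [-1.899, -2.502, -0.001]
contact_force: [-0.1, 0.1, 0.3]
opening: 0.0854
grasp_force: 0.0
[-0.06 -0.03  0.06] [-0.  -0.   0.1]
```

```bash
python3 -m creep '[0,0,0,0,0,0,255,0,0,0,0,0,0,255,0,0,0,0,0,0,255,0,0,0,0,0,0,255,0,0,0,0,0,0,255,0,0,0,0,0,0,255]' 35
python3 -m creep '[0,0,-0.5,0,0,0,255,0,0,-1.5,0,0,0,255,0,0,-3,0,0,0,255,0,0,-6,0,0,0,255,0,0,-10,0,0,0,255,0,0,-14,0,0,0,255,0,0,-15,0,0,0,255,0,0,-15,0,0,0,255]'
python3 - <<'E'
from h import *
import pickle
c=cap('wrist');cs={n:cap(n) for n in('scene','top')}; pickle.dump((c,cs),open('w4.pkl','wb'))
rel([.538,-.242,.37],down(180)); print(r.read_state()['joint_pos'])
E
```

```text
time: 11.35
eef_pos: [0.5868, 0.1437, 0.202]
eef_rot: [1.901, 2.5, 0.004]
contact_force: [-1.1, 0.4, 5.8]
opening: 0.0355
grasp_force: 36.7
time: 12.35
eef_pos: [0.5864, 0.1436, 0.3514]
eef_rot: [1.901, 2.5, 0.003]
contact_force: [-0.0, 0.8, -2.8]
opening: 0.0356
grasp_force: 36.7
[-35.87 -14.89  -2.1 ] [ -0.1  -0.1 -74.5]
[1.34908318e-01 4.54756521e-01 5.41599328e-02 1.17288363e+00
 7.20044833e-04 1.43499619e+00]
```

```bash
python3 -m creep '[-35.9,-14.9,-2.1,0,0,-74.5,255,-35.9,-14.9,-2.1,0,0,-74.5,255,-35.9,-14.9,-2.1,0,0,-74.5,255,-35.9,-14.9,-2.1,0,0,-74.5,255,-35.9,-14.9,-2.1,0,0,-74.5,255,-35.9,-14.9,-2.1,0,0,-74.5,255,-35.9,-14.9,-2.1,0,0,-74.5,255,-35.9,-14.9,-2.1,0,0,-74.5,255]'
python3 -m creep '[0,0,0,0,0,0,255,0,0,0,0,0,0,255]'
python3 - <<'E'
from h import *
import pickle
c=cap('wrist');pickle.dump(c,open('w5.pkl','wb')); im=c['color'].copy()
rel([.538,-.242,.37],down(180))
for p in proj(c,[[.538+s*.075,-.242+t*.027,.032] for s in(-1,1) for t in(-1,1)]): cv2.circle(im,tuple(int(v) for v in p),3,(0,255,0),1)
cv2.imwrite('pics/w5.png',im)
E
```

```text
time: 13.5
eef_pos: [0.5377, -0.2453, 0.3698]
eef_rot: [-0.003, -3.14, -0.002]
contact_force: [0.7, 0.8, -2.1]
opening: 0.0359
grasp_force: 36.6
time: 13.75
eef_pos: [0.5385, -0.2416, 0.3707]
eef_rot: [-0.0, -3.141, -0.003]
contact_force: [0.7, 0.2, -2.0]
opening: 0.0355
grasp_force: 36.6
[ 0.06 -0.05  0.1 ] [ 0.1 -0.   0. ]
```

View pics/w5.png

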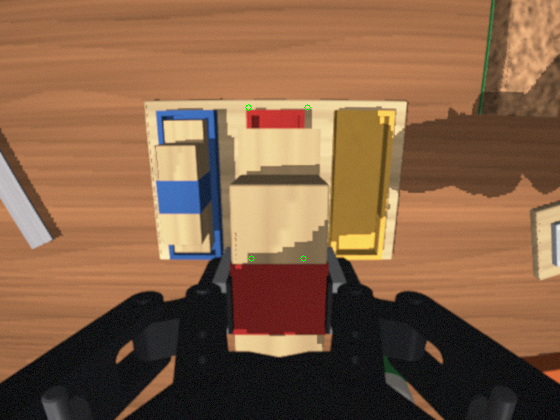

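```bash
python3 - <<'E'
from h import *
import pickle
c=pickle.load(open('w5.pkl','rb')); h=cv2.cvtColor(c['color'],cv2.COLOR_BGR2HSV);H,S,V=[h[...,i].astype(int) for i in range(3)]
red=((H<6)|(H>174))&(S>150)&(V>60); yel=(H>20)&(H<32)&(S>200); blu=(H>100)&(H<125)&(S>150)&(V>60)
def ext(m,box,z,nm):
    x0,y0,x1,y1=box; P=np.argwhere(m[y0:y1,x0:x1])[:,::-1]+[x0,y0]
    w=plane(c,P,z)*1000; print(nm,len(P),'px',P.min(0),P.max(0),'x',np.percentile(w[:,0],[.5,99.5]).round(1),'y',np.percentile(w[:,1],[.5,99.5]).round(1),cv2.minAreaRect(w[:,:2].astype(np.float32)))
ext(red,(235,98,320,128),.032,'red'); ext(yel,(325,98,400,265),.032,'yel'); ext(blu,(145,98,225,265),.032,'blu')
p,R=pose(); ext(red,(225,255,335,340),p[2]-.140,'band'); print(p)
E
```

```text
red 1035 px [247 110] [304 127] x [464.8 480.1] y [-270.2 -217.7] ((472.48272705078125, -243.95176696777344), (52.731788635253906, 15.310648918151855), 89.99935913085938)Traceback (most recent call last):
  File "<stdin>", line 8, in <module>
  File "<stdin>", line 7, in ext
  File "h.py", line 13, in plane
    o,v=ray(c,px); return o+v*((z-o[2])/v[:,2])[:,None]
        ~~~^^^^^^
  File "h.py", line 9, in ray
    p=cv2.undistortPoints(np.array(px,float).reshape(-1,1,2),c['mtx'],d,None,None).reshape(-1,2)
      ~~~~~~~~~~~~~~~~~~~^^^^^^^^^^^^^^^^^^^^^^^^^^^^^^^^^^^^^^^^^^^^^^^^^^^^^^^^^
cv2.error: OpenCV(4.12.0) /io/opencv/modules/calib3d/src/undistort.dispatch.cpp:347: error: (-215:Assertion failed) CV_IS_MAT(_src) && CV_IS_MAT(_dst) && (_src->rows == 1 || _src->cols == 1) && (_dst->rows == 1 || _dst->cols == 1) && _src->cols + _src->rows - 1 == _dst->rows + _dst->cols - 1 && (CV_MAT_TYPE(_src->type) == CV_32FC2 || CV_MAT_TYPE(_src->type) == CV_64FC2) && (CV_MAT_TYPE(_dst->type) == CV_32FC2 || CV_MAT_TYPE(_dst->type) == CV_64FC2) in function 'cvUndistortPointsInternal'
```

```bash
python3 - <<'E'
from h import *
import pickle
c=pickle.load(open('w5.pkl','rb')); h=cv2.cvtColor(c['color'],cv2.COLOR_BGR2HSV);H,S,V=[h[...,i].astype(int) for i in range(3)]
print(h[250,350],h[130,335],h[200,350])
red=((H<6)|(H>174))&(S>150)&(V>60); yel=(S>200)&(H>12)&(H<35); blu=(H>100)&(H<125)&(S>150)&(V>60)
def ext(m,box,z,nm):
    x0,y0,x1,y1=box; P=(np.argwhere(m[y0:y1,x0:x1])[:,::-1]+[x0,y0]).astype(float)
    if len(P)<5: print(nm,'none');return
    w=plane(c,P,z)*1000; print(nm,len(P),'x',np.percentile(w[:,0],[.3,99.7]).round(1),'y',np.percentile(w[:,1],[.3,99.7]).round(1),cv2.minAreaRect(w[:,:2].astype(np.float32)))
ext(yel,(325,98,398,265),.032,'yel'); ext(blu,(150,98,225,265),.032,'blu')
p,R=pose(); ext(red,(225,255,335,340),p[2]-.140,'band'); print(p)
E
```

```text
[ 19 167 110] [ 20 183  92] [ 19 179 157]
yel none
blu 2993 x [465.2 611.3] y [-359.4 -300. ] ((538.6903076171875, -329.76947021484375), (147.16595458984375, 59.95608901977539), 0.0024562960024923086)
band 6489 x [522.8 552.6] y [-259.  -223.4] ((537.700927734375, -241.26316833496094), (36.88401412963867, 30.653337478637695), 89.97616577148438)
[ 0.53862131 -0.24149717  0.37096863]
```

```bash
python3 - <<'E'
from h import *
rel([.5395,-.2435,.212],down(180))
E
```

```text
[-0.09 -0.23 15.9 ] [ 0.1 -0.   0. ]
```

```bash
python3 -m creep '[-0.1,-0.2,4,0,0,0,255,-0.1,-0.2,8,0,0,0,255,-0.1,-0.2,11,0,0,0,255,-0.1,-0.2,13.5,0,0,0,255,-0.1,-0.2,15,0,0,0,255,-0.1,-0.2,15.8,0,0,0,255,-0.1,-0.2,15.8,0,0,0,255,-0.1,-0.2,15.8,0,0,0,255]'
python3 -m creep '[0,0,0.1,0,0,0,255,0,0,0.2,0,0,0,255,0,0,0.3,0,0,0,255,0,0,0.3,0,0,0,255]'
```

```text
time: 14.8
eef_pos: [0.5404, -0.2443, 0.2148]
eef_rot: [-0.0, 3.139, -0.0]
contact_force: [0.1, 0.7, -1.8]
opening: 0.0355
grasp_force: 36.6
time: 15.3
eef_pos: [0.5399, -0.2442, 0.2111]
eef_rot: [-0.0, 3.14, 0.001]
contact_force: [-0.5, -0.1, 0.8]
opening: 0.0358
grasp_force: 37.0
```

```bash
python3 -m creep '[0,0,0.1,0,0,0,255,0,0,0.2,0,0,0,255,0,0,0.2,0,0,0,255]'
```

```text
time: 15.68
eef_pos: [0.5406, -0.2442, 0.2096]
eef_rot: [-0.001, 3.138, 0.001]
contact_force: [1.1, 1.2, 4.7]
opening: 0.0358
grasp_force: 37.5
```

```bash
python3 -m creep '[0,0,0.1,0,0,0,255,0,0,0.2,0,0,0,255,0,0,0.2,0,0,0,255]'
```

```text
time: 16.05
eef_pos: [0.5412, -0.2442, 0.208]
eef_rot: [-0.001, 3.136, 0.001]
contact_force: [2.6, 2.2, 5.7]
opening: 0.0356
grasp_force: 37.7
```

```bash
python3 - <<'E'
from h import *
c=cap('wrist');s=cap('scene')
A=cv2.resize(s['color'][110:220,165:305],(560,440),interpolation=cv2.INTER_CUBIC)
B=cv2.resize(c['color'],(560,440))
cv2.imwrite('pics/p6.png',cv2.resize(np.hstack([A,B]),(800,314)))
E
```

```text
(no output)
```

View pics/p6.png

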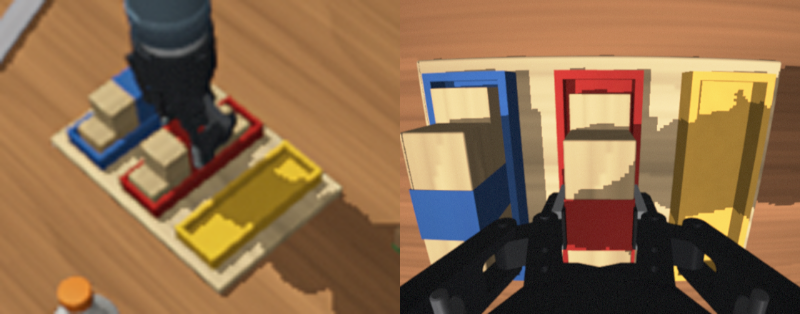

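The block sits inside the red slot's walls: in the right view the step is at (600,110), centred between the walls, and in the left view both ends are inside. I'll press slightly lower to confirm floor contact.

```bash
python3 -m creep '[0,0,0.1,0,0,0,255,0,0,0.2,0,0,0,255,0,0,0.2,0,0,0,255]'
```

```text
time: 16.52
eef_pos: [0.5415, -0.2442, 0.207]
eef_rot: [-0.001, 3.135, 0.0]
contact_force: [1.4, 3.3, 11.1]
opening: 0.0354
grasp_force: 38.4
```

```bash
python3 -m creep '[0,0,0,0,0,0,90,0,0,0,0,0,0,90,0,0,0,0,0,0,90,0,0,0,0,0,0,90,0,0,-2,0,0,0,90,0,0,-6,0,0,0,90,0,0,-12,0,0,0,90,0,0,-18,0,0,0,90]'
python3 -m creep '[0,0,-6,0,0,0,90,-10,-10,-6,0,0,0,90,-10,-15,-6,0,0,0,90,-10,-15,-6,0,0,0,90]'
python3 - <<'E'
from h import *
c=cap('wrist');s=cap('scene')
A=cv2.resize(s['color'][110:330,165:415],(560,493),interpolation=cv2.INTER_CUBIC)
B=cv2.resize(c['color'],(560,493))
cv2.imwrite('pics/p7.png',cv2.resize(np.hstack([A,B]),(800,352)))
h=cv2.cvtColor(s['color'],cv2.COLOR_BGR2HSV)
# z check in two views: red band top corners predicted with home pose
for b in(.017,):
    for n,cc in(('wrist',c),('scene',s)): print(n,proj(cc,[[.5405+sx*.045,-.2442+sy*.018,b+.05] for sx in(-1,1) for sy in(-1,1)]).round(0).tolist())
E
```

```text
time: 17.52
eef_pos: [0.5393, -0.2441, 0.386]
eef_rot: [-0.0, 3.141, 0.002]
contact_force: [0.2, -0.8, 0.1]
opening: 0.0552
grasp_force: 0.0
time: 18.02
eef_pos: [0.6348, -0.3826, 0.4461]
eef_rot: [0.001, 3.14, 0.0]
contact_force: [1.2, 0.3, 1.0]
opening: 0.0553
grasp_force: 0.0
wrist [[399.0, 43.0], [434.0, 45.0], [392.0, 134.0], [425.0, 135.0]]
scene [[237.0, 143.0], [246.0, 150.0], [213.0, 160.0], [222.0, 168.0]]
```

View pics/p7.png

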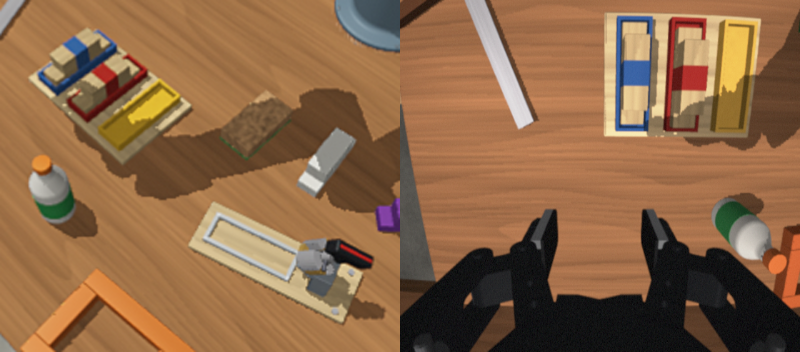

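The plunger is still parked and the other objects are where they were. In the wrist view the red block at (690,70) looks nearer the yellow side of its slot, so I'll check its seating numerically with a crop.

```bash
python3 -m creep '[10,15,4,0,0,0,90,10,15,4,0,0,0,90,10,15,4,0,0,0,90,10,15,4,0,0,0,90]'
python3 - <<'E'
from h import *
c=cap('wrist');s=cap('scene')
def edges(c,n,b):
    X=[[.5405+sx*.045,-.2442+sy*.018,b+.05] for sx,sy in((-1,-1),(-1,1),(1,1),(1,-1))]
    return proj(c,X)
A=s['color'].copy();B=c['color'].copy()
A=cv2.resize(A,None,fx=4,fy=4,interpolation=cv2.INTER_CUBIC);B=cv2.resize(B,None,fx=2,fy=2,interpolation=cv2.INTER_CUBIC)
cv2.polylines(A,[(edges(s,0,.017)*4+1.5).astype(np.int32)],True,(0,255,0),1);cv2.polylines(B,[(edges(c,0,.017)*2+.5).astype(np.int32)],True,(0,255,0),1)
m=edges(c,0,.017).mean(0)*2; print(m)
x=int(np.clip(m[0]-200,0,720));y=int(np.clip(m[1]-250,0,340))
cv2.imwrite('pics/p8.png',np.hstack([A[460:960,680:1080],B[y:y+500,x:x+400]]))
# band centre in both views -> 3D
pts=[]
for cc,(a0,b0,a1,b1) in((s,(215,140,255,185)),):
    pass
E
```

```text
time: 18.62
eef_pos: [0.5301, -0.2263, 0.4046]
eef_rot: [0.003, -3.137, -0.007]
contact_force: [-0.0, -0.5, 0.9]
opening: 0.0553
grasp_force: 0.0
[517.5628844  397.43696563]
```

View pics/p8.png

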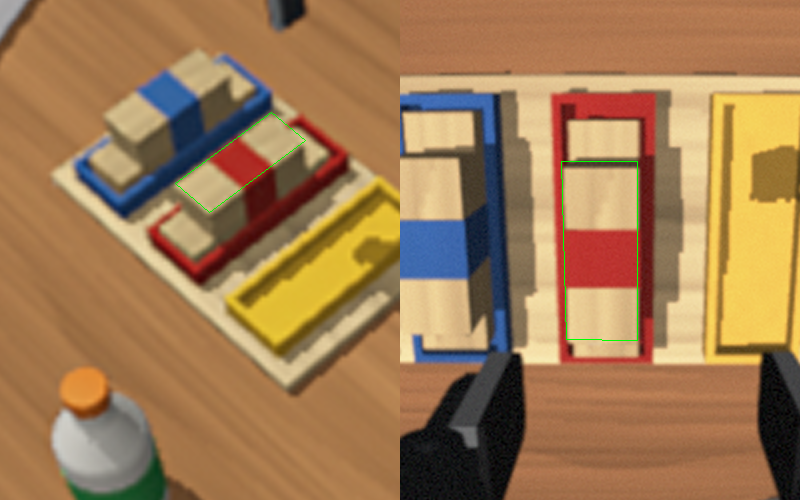

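Both crops show the block's top face on the outline I predicted for fully home: in the scene view around (240,160), and the wrist view agrees. It lies flat on the floor inside the red walls, so I'm handing in.

```bash
python3 -m creep '[0,0,-3,0,0,0,90,0,0,-3,0,0,0,90,0,0,-3,0,0,0,90,0,0,-3,0,0,0,90]' && python3 -c "
from plant import r
print(r.hand_in())"
```

```text
time: 19.23
eef_pos: [0.5343, -0.2309, 0.4357]
eef_rot: [-0.0, -3.141, -0.002]
contact_force: [-1.1, 0.6, 0.6]
opening: 0.0555
grasp_force: 0.0
the job is handed in; nothing more can be done
None
```

The plunger is parked in its rest notch, the red block lies flat on the red slot's floor the same way up, the other objects look untouched in the last pictures, and the job was handed in at about 19 s; no verdict was returned.

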